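Lay date cakes in two rows on the warming plate

TASK

One of four date cakes already lies on the black glass of the warming plate, at the back under the wire shelf; lay the other three from the wooden board beside and in front of it, without dropping them, so that the four make two neat rows of two: lengthwise from the plate's front (its control strip) to its back, square to the plate, rows and columns in line, one to two finger widths apart side by side, not touching, and all wholly on the glass. Slide the heat control fully home to the thick end of its wedge mark. Do not knock the shelf or shift the covered dish or anything else standing about.

Things in the scene. Friction and masses are not known exactly. Their poses are not given: they have to be found in the camera images.
- warmer: electric warming plate, fixed: flat steel case 262 mm deep (x) by 360 mm wide (y), 48 mm high to its black glass; a bar handle at each end reaches 22 mm farther out. Control strip along the front, x -131 to -75 mm, top 46 mm up. Origin at the centre of its underside; x from its front (which faces the board, to the left of the robot) to its back, y along its width away from the robot, z up
- glass (a point): centre of the top face of the warming plate's glass, 48 mm above the table, 25 mm behind the plate's origin (+x); axes as the warming plate's. The glass is flat, 200 mm deep (x, so +-100 mm) and 330 mm wide (y, +-165 mm)
- heat_slide (a joint): heat control, a grey grip that slides in a slot on the control strip: 0 = off (thin end of the wedge mark, away from the robot), 0.08 m = full heat (end stop at the thick end, nearer the robot); grows towards the plate's -y. Moves stiffly with about 2 N of friction and stays where it is left
- heat_grip (a point): centre of the heat control's grip, a block 30 mm (x) by 16 mm (y) by 22 mm high, its top 68 mm and its underside 46 mm above the table; axes as the warming plate's
- board: wooden board on the table, fixed, 280 mm (x) by 210 mm (y), 18 mm thick; origin at the centre of its underside. Three cakes lie on it
- cake1: golden-brown date cake, a firm flat-topped lozenge bar 40 mm wide, 30 mm high, 84 mm long from tip to tip (straight long sides of 64 mm parallel to its x axis, ends cut slantwise), 65 to 125 g, loose; origin at the centre of its underside, x along its length, y across, z up. This one is on the glass already, in the back row, next to the dish, and may stay there
- cake2: golden-brown date cake, a firm flat-topped lozenge bar 40 mm wide, 30 mm high, 84 mm long from tip to tip (straight long sides of 64 mm parallel to its x axis, ends cut slantwise), 65 to 125 g, loose; origin at the centre of its underside, x along its length, y across, z up. On the board at the start
- cake3: golden-brown date cake, a firm flat-topped lozenge bar 40 mm wide, 30 mm high, 84 mm long from tip to tip (straight long sides of 64 mm parallel to its x axis, ends cut slantwise), 65 to 125 g, loose; origin at the centre of its underside, x along its length, y across, z up. On the board at the start
- cake4: golden-brown date cake, a firm flat-topped lozenge bar 40 mm wide, 30 mm high, 84 mm long from tip to tip (straight long sides of 64 mm parallel to its x axis, ends cut slantwise), 65 to 125 g, loose; origin at the centre of its underside, x along its length, y across, z up. On the board at the start
- shelf: chrome wire shelf, fixed, over the back of the warming plate: deck 480 mm wide (y) and 170 mm deep (x 0 to +170), underside 257 mm above the table, on uprights at its rear corners, feet 14 mm high; tins and saucers on it at the robot's end. Origin on the table below the middle of its front edge; axes as the plate's. No room for an upright gripper beneath: lean it in from the front
- shelf_front (a point): middle of the underside of the front wire of the shelf's deck, 260 mm above the table
- dish: small white covered dish standing on the end of the glass nearer the robot, 96 mm across, 79 mm high with its knob, 0.45 kg, loose; origin at the centre of its underside. Leave it
- tea_glass: tea glass, 58 mm across, 85 mm high, standing between plate and board, loose; origin under its centre. Leave it
- mortar: white ceramic mortar 120 mm across and 88 mm high, its pestle leaning in it up to 155 mm high, loose; origin under its centre. Leave it
- cups: upturned stack of green plastic cups, 82 mm across, 150 mm high, loose; origin under its centre. Leave it
- canister: stainless canister with domed lid and black press button, 114 mm across, 186 mm high, loose; origin under its centre. Leave it
- steamer: perforated aluminium steamer tier, 260 mm across (314 mm over its handles), 105 mm high, loose; origin under its centre. Leave it
- jar: amber glass jar, 72 mm across, 100 mm high, loose; origin under its centre. Leave it
Mind the look-alikes: they are no part of the job. Leave any green, red or turquoise look-alike of the cake4 alone.

How it is judged:
At the end, for the whole second after the job is handed in: Four cakes flat, still and wholly on the glass (4 mm), within 10 deg of front-to-back; each with a neighbour beside (gap 3-55 mm, level to 18 mm) and one before or behind (centres 66-127 mm apart, in line to 18 mm), any cake anywhere; heat control within 5 mm of its full end (x of cake1 in the frame of glass between -0.062 and 0.062 m and y of cake1 in the frame of glass between -0.149 and 0.149 m and z of cake1 in the frame of glass between -0.004 and 0.004 m and angle between each of cake1, cake2, cake3, cake4's own z axis and vertical below 0.1 rad and angle between the x axis of each of cake1, cake2, cake3, cake4 and the x axis of warmer, either way round below 0.18 rad and linear speed of each of cake1, cake2, cake3, cake4 below 0.02 m/s and ((x of cake2 in the frame of cake1 between -0.018 and 0.018 m and horizontal distance between cake2 and cake1 between 0.043 and 0.097 m) or (x of cake3 in the frame of cake1 between -0.018 and 0.018 m and horizontal distance between cake3 and cake1 between 0.043 and 0.097 m) or (x of cake4 in the frame of cake1 between -0.018 and 0.018 m and horizontal distance between cake4 and cake1 between 0.043 and 0.097 m)) and ((y of cake2 in the frame of cake1 between -0.018 and 0.018 m and horizontal distance between cake2 and cake1 between 0.066 and 0.127 m) or (y of cake3 in the frame of cake1 between -0.018 and 0.018 m and horizontal distance between cake3 and cake1 between 0.066 and 0.127 m) or (y of cake4 in the frame of cake1 between -0.018 and 0.018 m and horizontal distance between cake4 and cake1 between 0.066 and 0.127 m)) and x of cake2 in the frame of glass between -0.062 and 0.062 m and y of cake2 in the frame of glass between -0.149 and 0.149 m and z of cake2 in the frame of glass between -0.004 and 0.004 m and ((x of cake1 in the frame of cake2 between -0.018 and 0.018 m and horizontal distance between cake1 and cake2 between 0.043 and 0.097 m) or (x of cake3 in the frame of cake2 between -0.018 and 0.018 m and horizontal distance between cake3 and cake2 between 0.043 and 0.097 m) or (x of cake4 in the frame of cake2 between -0.018 and 0.018 m and horizontal distance between cake4 and cake2 between 0.043 and 0.097 m)) and ((y of cake1 in the frame of cake2 between -0.018 and 0.018 m and horizontal distance between cake1 and cake2 between 0.066 and 0.127 m) or (y of cake3 in the frame of cake2 between -0.018 and 0.018 m and horizontal distance between cake3 and cake2 between 0.066 and 0.127 m) or (y of cake4 in the frame of cake2 between -0.018 and 0.018 m and horizontal distance between cake4 and cake2 between 0.066 and 0.127 m)) and x of cake3 in the frame of glass between -0.062 and 0.062 m and y of cake3 in the frame of glass between -0.149 and 0.149 m and z of cake3 in the frame of glass between -0.004 and 0.004 m and ((x of cake1 in the frame of cake3 between -0.018 and 0.018 m and horizontal distance between cake1 and cake3 between 0.043 and 0.097 m) or (x of cake2 in the frame of cake3 between -0.018 and 0.018 m and horizontal distance between cake2 and cake3 between 0.043 and 0.097 m) or (x of cake4 in the frame of cake3 between -0.018 and 0.018 m and horizontal distance between cake4 and cake3 between 0.043 and 0.097 m)) and ((y of cake1 in the frame of cake3 between -0.018 and 0.018 m and horizontal distance between cake1 and cake3 between 0.066 and 0.127 m) or (y of cake2 in the frame of cake3 between -0.018 and 0.018 m and horizontal distance between cake2 and cake3 between 0.066 and 0.127 m) or (y of cake4 in the frame of cake3 between -0.018 and 0.018 m and horizontal distance between cake4 and cake3 between 0.066 and 0.127 m)) and x of cake4 in the frame of glass between -0.062 and 0.062 m and y of cake4 in the frame of glass between -0.149 and 0.149 m and z of cake4 in the frame of glass between -0.004 and 0.004 m and ((x of cake1 in the frame of cake4 between -0.018 and 0.018 m and horizontal distance between cake1 and cake4 between 0.043 and 0.097 m) or (x of cake2 in the frame of cake4 between -0.018 and 0.018 m and horizontal distance between cake2 and cake4 between 0.043 and 0.097 m) or (x of cake3 in the frame of cake4 between -0.018 and 0.018 m and horizontal distance between cake3 and cake4 between 0.043 and 0.097 m)) and ((y of cake1 in the frame of cake4 between -0.018 and 0.018 m and horizontal distance between cake1 and cake4 between 0.066 and 0.127 m) or (y of cake2 in the frame of cake4 between -0.018 and 0.018 m and horizontal distance between cake2 and cake4 between 0.066 and 0.127 m) or (y of cake3 in the frame of cake4 between -0.018 and 0.018 m and horizontal distance between cake3 and cake4 between 0.066 and 0.127 m)) and value of joint heat_slide above 0.075 m); the robot touches nothing.
It fails at once if a cake is dropped or thrown: free of the fingers it moves faster than 0.7 m/s (a fall of 25 mm) ((linear speed of cake1 above 0.7 m/s and contact force between the fingers and cake1 below 0.05 N) or (linear speed of cake2 above 0.7 m/s and contact force between the fingers and cake2 below 0.05 N) or (linear speed of cake3 above 0.7 m/s and contact force between the fingers and cake3 below 0.05 N) or (linear speed of cake4 above 0.7 m/s and contact force between the fingers and cake4 below 0.05 N)).
It fails at once if a cake is tipped over, more than 50 degrees (angle between any of cake1, cake2, cake3, cake4's own z axis and vertical above 0.87 rad).
It fails at once if the robot strikes the wire shelf with more than 15 N (contact force between any of the arm, the fingers and shelf above 15 N).
It fails at once if the covered dish, or another of the things standing about, is moved by more than 25 mm (distance of any of dish, tea_glass, mortar, cups, canister, steamer, jar from where it was at the start of the episode above 0.025 m).
It also fails if it takes over 72 s, if anything falls off the work surface, if the arm or the gripper's body presses on something with over 40 N, if the wrist force passes 120 N, or if a joint passes its speed limit or range.

ROBOT

A 7-joint arm with a two-finger parallel gripper is mounted at the origin on the work surface. World frame = base frame: x ahead of the robot, y to its left, z up, the work surface at z = 0. Lengths are in m, angles in rad, forces in N, time in s.
With the tool pointing down it reaches from about 0.4 to 0.925 m from the base axis. Payload 4.1 kg.
Tool frame: the origin (TCP) lies at the very end of the fingers, on their centre line; the grasp point (between the pads) lies arm.pinch_z behind it (arm.pinch_z is the distance from the TCP to the grasp point, in m); z points along the fingers, y is the direction in which the jaws open and shut (so a half turn about z gives the same grasp; the last joint's range is limited). The gripper opens to 85 mm and grips with 20 to 120 N. Pads are 22 mm wide; open, the fingers measure 114 mm over their backs; the gripper's body (76 mm by 85 mm) begins 54 mm behind the grasp point. The pads swing forward as they close: fully open they stand 13 mm farther back than shut.
Start: joints at [1.168, 0.398, 0.045, 1.537, -0.019, 1.207, -0.051], TCP at [0.194, -0.62, 0.231] pointing down, gripper open.
Joint ranges: [-2.82, 2.82], [-0.49, 2.23], [-1.37, 1.46], [0, 2.46], [-1.36, 4.5], [0.23, 2], [-2.94, 2.94]. Speed limits (rad/s): [2.57, 2.57, 3.14, 3.14, 3.14, 3.14, 3.14].

INTERFACE

Orientations are given as a unit quaternion [x, y, z, w].
In Python, from plant import arm gives the robot as it stands.
- The arm moves only by the tool servo_tool, never from a script. Its argument "increments" is a list that holds one entry, the list of rows, each a list of 7 numbers: the shift along the tool's x, y, z in m, then the turn, a rotation vector about the tool's x, y, z in degrees, then the finger opening in m, from 0 to 0.0854. In form: [[[dx, dy, dz, rx, ry, rz, claw], ...]]. A call has 1 to 20 rows; each row is the pose to reach, as a shift and turn from the pose commanded when the call began, along the tool's axes at that moment; what a row does not reach only later rows make up. A row lasts 1/10 s, in which the tool goes at most 50 mm and 8.59 degrees, less where a joint would pass 70% of its speed; a pose out of reach is approached as far as the arm can. A call with a gripper value outside its range is refused whole. The fingers move at their own pace and stop on an object; "grip_force" is the grip in N (left out, the last holds). Time passes only in rows, so rows that repeat a pose let the fingers close. It gives the time, the measured TCP pose, the force and the opening at its end, in the units of the state.
- arm.sense(): the state, without advancing time (a new reading comes with each control period).
- arm.read_camera(name): name is "scene" or "top" or "wrist"; returns (picture, depth): 480x640x3 uint8, blue, green, red; 480x640 float32, m along the optical axis (not along the pixel's ray), 0 where there is no reading.
- arm.camera_model(name): a dict with "fx", "fy", "cx", "cy" (pixels), "k1" (the pictures are not rectified: a ray, as slopes to the right and down, at radius r is drawn at 1 + k1 r^2 times it, then the intrinsics apply), "rvec" (rotation vector, rad) and "tvec" (3), from world to camera coordinates, as OpenCV has them. Camera axes: x right, y down, z forward; pixel columns grow to the right and rows downward; lengths in m; the calibration is good to about 2 mm. A picture is of the moment at which its call begins: read the wrist's pose just before it. camera_model takes no time and is no camera call; for the wrist camera it gives the pose at the moment of the call.
- arm.job_done(): hands the job in, once; it reports no verdict.
The state is a dict: "t": time; "q": joint angles; "qvel": joint speeds; "joint_torque": joint torques, N m; "ee_pos": TCP position; "eef_rot": TCP orientation; "ft_force": force on the tool from outside, world axes, zero at the start; "torque": the same for the moment, N m; "width": finger opening in m.
Only numpy, scipy, OpenCV 4.12 (cv2) and the standard library are available. Lean on these libraries where they do the work, as an engineer would, in place of code of your own. Each camera call takes 0.05 s, during which the arm holds its last target. There are 200 camera calls.

## Working session

There is one attempt and no reset: what is moved stays moved. The work goes in short steps, Python scripts to look and compute and a tool call to move; the robot and the scene stay as the last step left them, time stands still between calls to the robot, and variables do not carry over. Pictures are saved under pics/ and viewed, about 8 in all and at most 12, crops included, and the job is handed in when it is done.

Besides the shell and the picture viewer there is one more tool, called after "Call:" as a command line: name --argument value ..., lists and objects as JSON in quotes. servo_tool: Moves the arm, as the interface text tells. Its arguments: {"type":"object","properties":{"increments":{"type":"array"},"grip_force":{"type":"number"}},"required":["increments"]}

```bash
ls; mkdir -p pics; cat > h.py <<'E'
import numpy as np, cv2
from plant import arm
from scipy.spatial.transform import Rotation as R
def world(name, depth, m=None):
    m=m or arm.camera_model(name)
    v,u=np.mgrid[0:480,0:640].astype(float)
    x=(u-m['cx'])/m['fx']; y=(v-m['cy'])/m['fy']
    xd,yd=x.copy(),y.copy()
    for _ in range(20):
        s=1+m['k1']*(x*x+y*y); x,y=xd/s,yd/s
    P=np.stack([x*depth,y*depth,depth],-1)
    Rm=cv2.Rodrigues(np.array(m['rvec'],float))[0]
    return (P-np.array(m['tvec']).ravel())@Rm
E
python3 - <<'E'
from h import *
s=arm.sense(); print(s['t'],s['ee_pos'],s['eef_rot'],s['ft_force'],s['width'],arm.pinch_z)
for n in('scene','top'):
    p,d=arm.read_camera(n); cv2.imwrite(f'pics/{n}0.png',p); np.save(f'{n}0.npy',world(n,d)); m=arm.camera_model(n)
    print(n,m['fx'],-cv2.Rodrigues(np.array(m['rvec'],float))[0].T@np.array(m['tvec']).ravel())
E
```

```text
pics
0.0 [ 0.19427538 -0.61960257  0.23023988] [ 9.88476940e-01  1.51368153e-01 -2.24142649e-04 -9.85030680e-04] [-0.13190425 -0.28394392 -0.22385748] 0.08540620119556347 0.0187
scene 515.6458382374383 [ 1.28234877 -0.11864194  1.32333578]
top 452.59485027628153 [0.3914667  0.0715606  1.58752047]
```

View pics/scene0.png

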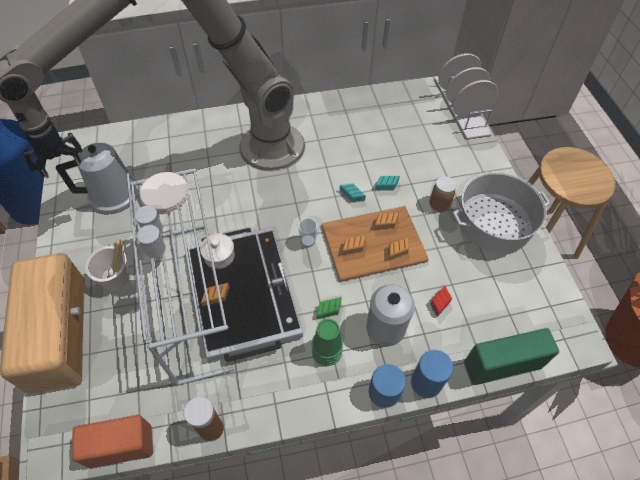

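View pics/top0.png

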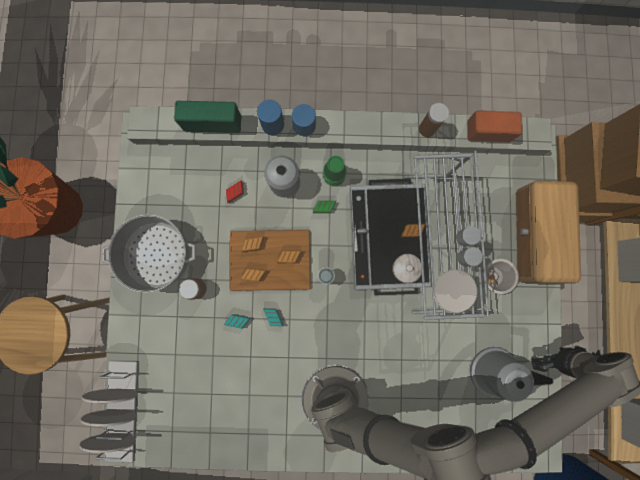

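Board cakes in the top view are at (253,243), (288,257) and (254,274), all golden brown, and cake1 is on the glass at (412,231). The look-alikes to leave are green (324,207), red (235,191) and turquoise (237,321) and (274,317). Next I'll measure and take a close crop.

```bash
cat > meas.py <<'E'
from h import *
def rect(P,mask):
    q=P[mask][:,:2].astype(np.float32); (c,s,a)=cv2.minAreaRect(q); return np.round(c,4),np.round(s,4),round(a,1)
def blobs(mask,mn=30):
    n,l,st,c=cv2.connectedComponentsWithStats(mask.astype(np.uint8))
    return [(l==i,c[i]) for i in range(1,n) if st[i,4]>=mn]
E
python3 - <<'E'
from meas import *
for n in('top','scene'):
    p=cv2.imread(f'pics/{n}0.png'); P=np.load(f'{n}0.npy'); hsv=cv2.cvtColor(p,cv2.COLOR_BGR2HSV)
    x,y,z=P[...,0],P[...,1],P[...,2]
    print(n)
    # cakes: top surface heights, orange
    org=(hsv[...,0]>5)&(hsv[...,0]<25)&(hsv[...,1]>110)
    reg=(x>.2)&(x<.75)&(y>-.5)&(y<.5)
    for lo,hi in((.038,.058),(.066,.086)):
        for b,c in blobs(org&reg&(z>lo)&(z<hi),25): print('cake',lo,c.round(),rect(P,b),np.median(z[b]).round(4),b.sum())
    blk=(hsv[...,2]<60)&reg&(abs(z-.048)<.008)
    for b,c in blobs(blk,300): print('glass',c.round(),rect(P,b),np.median(z[b]))
    for nm,lo,hi in(('board',.012,.024),('case',.04,.055)):
        for b,c in blobs(reg&(z>lo)&(z<hi),500): print(nm,c.round(),rect(P,b),np.median(z[b]))
    grey=reg&(z>.058)&(z<.085)&(y>-.3)&(y<-.02)
    for b,c in blobs(grey,4): print('pl',c.round(),rect(P,b),b.sum())
a=cv2.imread('pics/top0.png')[130:330,220:500]; b=cv2.imread('pics/scene0.png')[160:380,120:440]
cv2.imwrite('pics/crop.png',cv2.resize(a,None,fx=2.8,fy=2.8,interpolation=cv2.INTER_CUBIC))
cv2.imwrite('pics/crop2.png',cv2.resize(b,None,fx=2.5,fy=2.5,interpolation=cv2.INTER_CUBIC))
E
```

```text
top
cake 0.038 [252. 244.] (array([0.5255, 0.2964]), array([0.0399, 0.0822]), 10.1) 0.0476 223
cake 0.038 [289. 256.] (array([0.4854, 0.1682]), array([0.0384, 0.0811]), 1.1) 0.0478 224
cake 0.038 [253. 274.] (array([0.4235, 0.2906]), array([0.0809, 0.0397]), 85.0) 0.0475 223
cake 0.066 [411. 231.] (array([ 0.5809, -0.2397]), array([0.0383, 0.0536]), 2.4) 0.0775 163
glass [390. 230.] (array([ 0.567 , -0.1897]), array([0.3272, 0.1733]), 3.6) 0.04793966334452538
glass [359. 209.] (array([ 0.6532, -0.067 ]), array([0.1358, 0.0403]), 3.6) 0.04609313907867902
glass [362. 261.] (array([ 0.4843, -0.078 ]), array([0.175 , 0.0416]), 3.2) 0.045829254341611725
board [271. 260.] (array([0.4749, 0.2381]), array([0.2063, 0.2824]), 2.6) 0.017606268904240403
case [383. 233.] (array([ 0.5646, -0.1614]), array([0.3598, 0.2301]), 3.6) 0.0470659563340662
case [424. 235.] (array([ 0.5726, -0.2938]), array([0.3555, 0.025 ]), 3.7) 0.04734350735776888
pl [411. 231.] (array([ 0.5802, -0.2387]), array([0.0396, 0.056 ]), 2.4) 178
pl [422. 227.] (array([ 0.5923, -0.2788]), array([0.0092, 0.0294]), 67.7) 19
pl [3
[... 1298 characters left out ...]
ay([0.2107, 0.2813]), 2.4) 0.017322825782135707
case [254. 297.] (array([ 0.5613, -0.1781]), array([0.3683, 0.2618]), 3.5) 0.04733796655655022
case [198. 288.] (array([ 0.5318, -0.2968]), array([0.2818, 0.0283]), 3.7) 0.04789978030885351
pl [225. 261.] (array([ 0.4815, -0.2076]), array([0.0197, 0.0718]), 30.5) 114
pl [208. 262.] (array([ 0.4781, -0.2606]), array([0.0307, 0.0043]), 41.8) 28
pl [277. 281.] (array([ 0.5757, -0.0774]), array([0.0184, 0.0301]), 7.0) 73
pl [224. 290.] (array([ 0.5775, -0.2285]), array([0.0235, 0.0484]), 71.2) 119
pl [212. 294.] (array([ 0.5825, -0.257 ]), array([0.0397, 0.0271]), 2.4) 154
pl [203. 299.] (array([ 0.5911, -0.2796]), array([0.0133, 0.0339]), 68.0) 45
```

View pics/crop2.png

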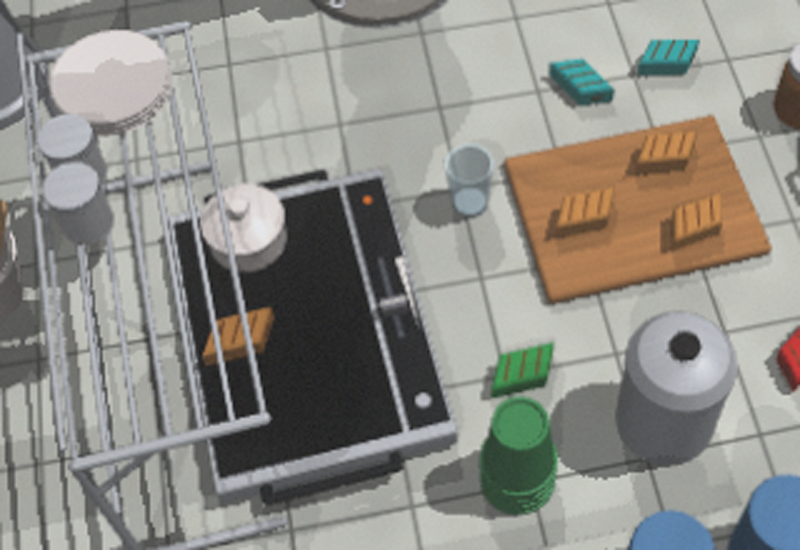

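The crop confirms three golden-brown cakes on the board. The heat grip is at crop (393,303), mid-slot, and the thick end of the wedge is at about (400,265), towards the robot. Now the shelf edge and the obstacles.

```bash
cat >> h.py <<'E'
A=np.deg2rad(3.5); PX=np.array([np.sin(A),-np.cos(A)]); PY=np.array([np.cos(A),np.sin(A)]); G=np.array([.565,-.2025])
def gl(w): d=np.asarray(w)[...,:2]-G; return np.stack([d@PX,d@PY],-1)
def wo(g): return G+g[0]*PX+g[1]*PY
def pose(yawdeg,lean):
    # yawdeg: angle of tool y from world x (3.5 = square to plate); lean: deg, pointing toward -y
    a=np.deg2rad(yawdeg); y=np.array([np.cos(a),np.sin(a),0]); x=np.array([-np.sin(a),np.cos(a),0])
    return R.from_matrix(np.stack([x,y,[0,0,-1]],1))*R.from_rotvec([0,-lean,0],degrees=True)
def go(p,yaw,lean,grasp=None):
    """print increment; p is TCP target (or grasp point if grasp)"""
    s=arm.sense(); Q=pose(yaw,lean); p=np.array(p,float)
    if grasp: p=p+Q.apply([0,0,1])*arm.pinch_z
    R0=R.from_quat(s['eef_rot']); d=R0.inv().apply(p-s['ee_pos']); r=(R0.inv()*Q).as_rotvec(degrees=True)
    print('TCP',p.round(4),'inc',d.round(4),r.round(2),'rows>=%.0f'%max(np.linalg.norm(d)/.05,np.linalg.norm(r)/8.59))
E
python3 - <<'E'
from meas import *
for n in('top','scene'):
    p=cv2.imread(f'pics/{n}0.png'); P=np.load(f'{n}0.npy'); hsv=cv2.cvtColor(p,cv2.COLOR_BGR2HSV)
    x,y,z=P[...,0],P[...,1],P[...,2]; g=gl(P); print(n)
    m=(abs(g[...,0]-.05)<.06)&(abs(g[...,1]-.01)<.05)&(z>.066)&(z<.086)
    q=g[m]; print('cake1 ext',q.min(0).round(4),q.max(0).round(4)); 
    for t in (-1,1):  # edges per x slices
        pass
    for k in np.arange(0,.1,.01):
        s=q[abs(q[:,0]-k-.005)<.005]
        if len(s): print(k.round(3),s[:,1].min().round(4),s[:,1].max().round(4))
    sh=(abs(z-.26)<.01)&(y<-.1)&(y>-.5)&(x>.3)&(x<.9)
    q=g[sh]; print('shelf front x pct',np.percentile(q[:,0],[0,1,5,50,100]).round(3),'y',np.percentile(q[:,1],[0,1,99,100]).round(3))
    hi=(y<-.2)&(y>-.5)&(x>.2)&(x<.9); print('max z shelf',z[hi].max(), P[hi][z[hi].argmax()])
    for b,c in blobs((z>.03)&(z<.3)&(x>.15)&(x<.95)&(y<.6)&(y>-.5),60): print(c.round(),P[b].min(0).round(3),P[b].max(0).round(3))
E
```

```text
top
cake1 ext [ 0.011  -0.0061] [0.0873 0.0343]
0.01 -0.0042 0.0096
0.02 -0.0051 0.0325
0.03 -0.0056 0.0328
0.04 -0.0056 0.0324
0.05 -0.0057 0.0321
0.06 -0.0061 0.0323
0.07 0.0074 0.0342
0.08 0.024 0.0343
shelf front x pct [0.02  0.023 0.024 0.108 0.203] y [-0.27  -0.268  0.22   0.222]
max z shelf 0.3427258931971946 [ 0.56177996 -0.36260332  0.34272589]
[322. 131.] [ 0.88 -0.5   0.03] [0.95  0.6   0.228]
[410. 241.] [ 0.299 -0.5    0.031] [ 0.798 -0.036  0.3  ]
[282. 175.] [0.694 0.138 0.03 ] [0.806 0.251 0.193]
[335. 170.] [ 0.743 -0.02   0.033] [0.812 0.059 0.159]
[235. 190.] [0.684 0.34  0.03 ] [0.745 0.396 0.045]
[326. 205.] [0.647 0.015 0.03 ] [0.684 0.077 0.039]
[180. 255.] [0.362 0.48  0.03 ] [0.602 0.599 0.113]
[252. 244.] [0.5   0.259 0.032] [0.55  0.334 0.055]
[289. 256.] [0.466 0.128 0.036] [0.505 0.208 0.057]
[253. 274.] [0.403 0.249 0.031] [0.443 0.333 0.06 ]
[326. 276.] [0.395 0.015 0.031] [0.448 0.068 0.095]
[192. 288.] [0.334 0.456 0.03 ] [0.405 0.521 0.11 ]
scene
cake1 ext [ 0.0073 -0.0094] [0.0907 0.0364]
0.0 -0.0074 -0.0003
0.01 -0.0069 0.0181
0.02 -0.0094 0.0343
0
[... 280 characters left out ...]
66203]
[221. 281.] [ 0.294 -0.422  0.03 ] [ 0.799 -0.037  0.3  ]
[476. 222.] [0.358 0.475 0.03 ] [0.603 0.6   0.11 ]
[443. 191.] [0.334 0.455 0.031] [0.406 0.521 0.107]
[386. 220.] [0.396 0.246 0.03 ] [0.444 0.332 0.057]
[307. 230.] [0.392 0.012 0.03 ] [0.453 0.069 0.089]
[353. 244.] [0.463 0.128 0.03 ] [0.508 0.208 0.056]
[398. 247.] [0.499 0.258 0.03 ] [0.551 0.333 0.055]
[122. 256.] [ 0.399 -0.5    0.03 ] [ 0.466 -0.479  0.157]
[390. 312.] [0.694 0.137 0.03 ] [0.807 0.251 0.192]
[442. 298.] [0.674 0.342 0.03 ] [0.737 0.394 0.04 ]
[328. 306.] [0.643 0.011 0.03 ] [0.686 0.087 0.038]
[327. 340.] [ 0.753 -0.022  0.032] [0.825 0.06  0.156]
[321. 392.] [ 0.879 -0.5    0.05 ] [0.95  0.548 0.225]
```

```bash
python3 - <<'E'
from h import *
go([.2,-.6,.45],-72.6,0)
go([.40,-.25,.45],-36,0)
go([.48,.10,.42],1.5,0)
go([.485,.22,.25],1.5,42)
print('targets',wo([.049,.088]),wo([-.043,.0145]),wo([-.043,.088]))
E
```

```text
TCP [ 0.2  -0.6   0.45] inc [ 0.0113 -0.0175 -0.2196] [-0.1   0.01  0.01] rows>=4
TCP [ 0.4  -0.25  0.45] inc [ 0.3069 -0.2916 -0.2192] [-1.000e-01 -3.000e-02 -3.659e+01] rows>=10
TCP [0.48 0.1  0.42] inc [ 0.488  -0.6015 -0.1886] [-9.000e-02 -6.000e-02 -7.409e+01] rows>=16
TCP [0.485 0.22  0.25 ] inc [ 0.5287 -0.7142 -0.0184] [-27.17 -35.94 -70.52] rows>=18
targets [ 0.65582724 -0.24603633] [ 0.57684787 -0.158695  ] [ 0.65021078 -0.15420793]
```

Call:
servo_tool --increments '[[[0.011,-0.018,-0.22,0,0,0,0.06],[0.011,-0.018,-0.22,0,0,0,0.06],[0.011,-0.018,-0.22,0,0,0,0.06],[0.011,-0.018,-0.22,0,0,0,0.06],[0.011,-0.018,-0.22,0,0,0,0.06],[0.307,-0.292,-0.22,0,0,-36.6,0.06],[0.307,-0.292,-0.22,0,0,-36.6,0.06],[0.307,-0.292,-0.22,0,0,-36.6,0.06],[0.307,-0.292,-0.22,0,0,-36.6,0.06],[0.307,-0.292,-0.22,0,0,-36.6,0.06],[0.307,-0.292,-0.22,0,0,-36.6,0.06],[0.307,-0.292,-0.22,0,0,-36.6,0.06],[0.307,-0.292,-0.22,0,0,-36.6,0.06],[0.307,-0.292,-0.22,0,0,-36.6,0.06],[0.488,-0.602,-0.19,0,0,-74,0.06],[0.488,-0.602,-0.19,0,0,-74,0.06],[0.488,-0.602,-0.19,0,0,-74,0.06],[0.488,-0.602,-0.19,0,0,-74,0.06],[0.488,-0.602,-0.19,0,0,-74,0.06],[0.488,-0.602,-0.19,0,0,-74,0.06]]]'

```text
t: 2.1
ee_pos: [0.4665, 0.043, 0.426]
eef_rot: [0.698, 0.716, -0.0, 0.0]
ft_force: [0.8, -0.3, -0.1]
width: 0.0598
```

```bash
python3 - <<'E'
from h import *
s=arm.sense(); print(s['q'].round(2) if hasattr(s['q'],'round') else s['q'])
go([.48,.10,.42],1.5,0)
go([.485,.22,.20],1.5,42)
E
```

```text
[ 0.47 -0.01 -0.65  1.61 -0.    1.54 -0.15]
TCP [0.48 0.1  0.42] inc [0.0566 0.0149 0.006 ] [ 0.01  0.05 -0.09] rows>=1
TCP [0.485 0.22  0.2  ] inc [0.1766 0.0228 0.2259] [-2.000e-02 -4.195e+01 -9.000e-02] rows>=6
```

Call:
servo_tool --increments '[[[0.177,0.023,0.226,0,-42,0,0.06],[0.177,0.023,0.226,0,-42,0,0.06],[0.177,0.023,0.226,0,-42,0,0.06],[0.177,0.023,0.226,0,-42,0,0.06],[0.177,0.023,0.226,0,-42,0,0.06],[0.177,0.023,0.226,0,-42,0,0.06],[0.177,0.023,0.226,0,-42,0,0.06],[0.177,0.023,0.226,0,-42,0,0.06],[0.177,0.023,0.226,0,-42,0,0.06]]]'

```text
t: 3.0
ee_pos: [0.4863, 0.2178, 0.202]
eef_rot: [0.653, 0.667, -0.25, 0.257]
ft_force: [0.5, 0.4, 1.0]
width: 0.06
```

```bash
python3 - <<'E'
from meas import *
s=arm.sense(); print(np.round(s['q'],2), s['ee_pos'])
for n in('wrist','top'):
    m=arm.camera_model(n); p,d=arm.read_camera(n); P=world(n,d,m); cv2.imwrite(f'pics/{n}1.png',p)
    if n=='wrist': print('cam',R.from_rotvec(np.ravel(m['rvec'])).inv().apply(-np.ravel(m['tvec'])))
    hsv=cv2.cvtColor(p,cv2.COLOR_BGR2HSV); org=(hsv[...,0]>5)&(hsv[...,0]<25)&(hsv[...,1]>110)
    z=P[...,2]
    for b,c in blobs(org&(z>.038)&(z<.058)&(P[...,0]<.7)&(P[...,1]<.45)&(d>0),60): print(n,c.round(),rect(P,b),np.median(z[b]).round(4),b.sum())
go([.4854,.172,.028],1.5,42)
go([.4854,.172,.10],1.5,42)
E
```

```text
[-0.25  0.62 -0.8   1.63  0.76  1.78 -1.2 ] [0.48629906 0.21782868 0.20204853]
cam [0.48136    0.363935   0.26208905]
wrist [204.  15.] (array([0.4134, 0.2632]), array([0.0282, 0.0407]), 84.0) 0.0482 1911
wrist [396.  10.] (array([0.529 , 0.2732]), array([0.016 , 0.0459]), 74.3) 0.0482 1270
wrist [307. 132.] (array([0.4811, 0.1723]), array([0.0402, 0.0798]), 1.1) 0.0482 3385
wrist [360. 316.] (array([ 0.5797, -0.2452]), array([0.05  , 0.0784]), 5.8) 0.0516 171
wrist [344. 361.] (array([ 0.5918, -0.6266]), array([0.0094, 0.2128]), 90.0) 0.0411 188
top [289. 257.] (array([0.4855, 0.1681]), array([0.0381, 0.0813]), 1.5) 0.0468 225
TCP [0.4854 0.172  0.028 ] inc [ 0.0828 -0.0027  0.1604] [-0.01 -0.04 -0.37] rows>=4
TCP [0.4854 0.172  0.1   ] inc [ 0.0347 -0.0024  0.1069] [-0.01 -0.04 -0.37] rows>=2
```

View pics/wrist1.png

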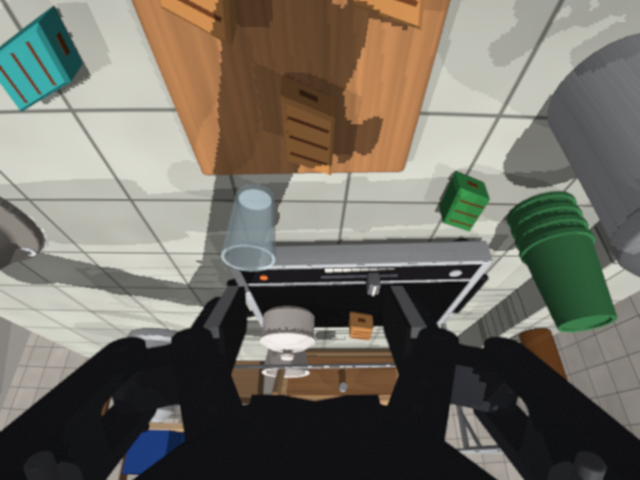

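The close crop shows cake2, the nearest one, at (307,132). The dish, the heat grip at (373,285) and cake1 at (361,326) are all clear. I'll compute the grasp.

```bash
python3 - <<'E'
from h import *
go([.4835,.160,.10],1.3,42)
go([.4835,.160,.028],1.3,42)
E
```

```text
TCP [0.4835 0.16   0.1   ] inc [ 0.0258 -0.0045  0.1149] [ 0.12 -0.04 -0.22] rows>=2
TCP [0.4835 0.16   0.028 ] inc [ 0.0739 -0.0048  0.1684] [ 0.12 -0.04 -0.22] rows>=4
```

Call:
servo_tool --increments '[[[0.026,-0.0045,0.115,0,0,0,0.06],[0.026,-0.0045,0.115,0,0,0,0.06],[0.026,-0.0045,0.115,0,0,0,0.06],[0.05,-0.0045,0.142,0,0,0,0.06],[0.074,-0.0048,0.1685,0,0,0,0.06],[0.074,-0.0048,0.1685,0,0,0,0.06],[0.074,-0.0048,0.1685,0,0,0,0.06],[0.074,-0.0048,0.1685,0,0,0,0.03],[0.074,-0.0048,0.1685,0,0,0,0.03],[0.074,-0.0048,0.1685,0,0,0,0.03],[0.074,-0.0048,0.1685,0,0,0,0.03],[0.074,-0.0048,0.1685,0,0,0,0.03],[0.074,-0.0048,0.1685,0,0,0,0.03]]]' --grip_force 35

```text
t: 4.4
ee_pos: [0.4832, 0.1624, 0.028]
eef_rot: [0.652, 0.668, -0.249, 0.258]
ft_force: [0.5, 2.9, 6.7]
width: 0.0393
```

```bash
python3 - <<'E'
from h import *
s=arm.sense(); print(np.round(s['q'],2))
b=np.array(s['ee_pos']); print(b)
go(b+[0,0,.10],1.3,42)
t=wo([.049,.088])
# TCP offset from cake centre: (~0 , -.010 along x glass)
go([.62,-.05,.20],3.5,42)
E
```

```text
[-0.23  0.8  -0.72  1.81  0.9   1.53 -1.37]
[0.48317126 0.16244298 0.02801789]
TCP [0.4832 0.1624 0.128 ] inc [-0.0669  0.0004 -0.0743] [ 0.25 -0.03 -0.05] rows>=2
TCP [ 0.62 -0.05  0.2 ] inc [-0.2751  0.1321  0.0168] [-1.22 -0.02 -1.69] rows>=6
```

Call:
servo_tool --increments '[[[-0.02,0,-0.022,0,0,0,0.03],[-0.067,0,-0.0745,0,0,0,0.03],[-0.067,0,-0.0745,0,0,0,0.03],[-0.275,0.132,0.017,-1.2,0,-1.7,0.03],[-0.275,0.132,0.017,-1.2,0,-1.7,0.03],[-0.275,0.132,0.017,-1.2,0,-1.7,0.03],[-0.275,0.132,0.017,-1.2,0,-1.7,0.03],[-0.275,0.132,0.017,-1.2,0,-1.7,0.03],[-0.275,0.132,0.017,-1.2,0,-1.7,0.03],[-0.275,0.132,0.017,-1.2,0,-1.7,0.03],[-0.275,0.132,0.017,-1.2,0,-1.7,0.03]]]'

```text
t: 5.5
ee_pos: [0.6184, -0.0494, 0.1964]
eef_rot: [0.639, 0.681, -0.247, 0.259]
ft_force: [0.8, 0.4, -1.7]
width: 0.0396
```

```bash
python3 - <<'E'
from h import *
s=arm.sense(); print(np.round(s['q'],2))
p,d=arm.read_camera('scene'); cv2.imwrite('pics/s2.png',p)
P=world('scene',d); g=gl(P); z=P[...,2]
m=(d>0)&(abs(g[...,1]-.09)<.2)&(abs(g[...,0]+.15)<.3)&(z>.27)&(z<.8)  # arm above deck height
for k in np.arange(.27,.6,.03):
    q=g[m&(abs(z-k)<.015)]; 
    if len(q): print(k.round(2),'arm max gx',np.percentile(q[:,0],[50,99]).round(3),np.percentile(q[:,1],[1,99]).round(3))
for gx,z in((-.04,.12),(.03,.085),(.0566,.075),(.0566,.0585)): go([*wo([gx,.088]),z],3.5,42)
E
```

```text
[ 0.16  0.56 -0.7   1.69  0.98  1.53 -0.78]
0.27 arm max gx [-0.203  0.148] [-0.091  0.217]
0.3 arm max gx [-0.215  0.149] [-0.093  0.104]
0.33 arm max gx [-0.221  0.15 ] [-0.105  0.102]
0.36 arm max gx [-0.261 -0.23 ] [0.04  0.102]
0.39 arm max gx [-0.288 -0.261] [0.043 0.1  ]
0.42 arm max gx [-0.312 -0.29 ] [0.043 0.116]
0.45 arm max gx [-0.347 -0.307] [0.043 0.122]
0.48 arm max gx [-0.354 -0.29 ] [0.003 0.115]
0.51 arm max gx [-0.335 -0.261] [-0.031  0.09 ]
0.54 arm max gx [-0.301 -0.231] [-0.073  0.023]
0.57 arm max gx [-0.273 -0.209] [-0.103 -0.019]
TCP [ 0.6504 -0.1572  0.12  ] inc [-0.0314  0.0255  0.1304] [-0.12 -0.1   0.34] rows>=3
TCP [ 0.6547 -0.2271  0.085 ] inc [-0.0601  0.0255  0.2032] [-0.12 -0.1   0.34] rows>=4
TCP [ 0.6563 -0.2536  0.075 ] inc [-0.0732  0.0255  0.2284] [-0.12 -0.1   0.34] rows>=5
TCP [ 0.6563 -0.2536  0.0585] inc [-0.0622  0.0255  0.2407] [-0.12 -0.1   0.34] rows>=5
```

View pics/s2.png

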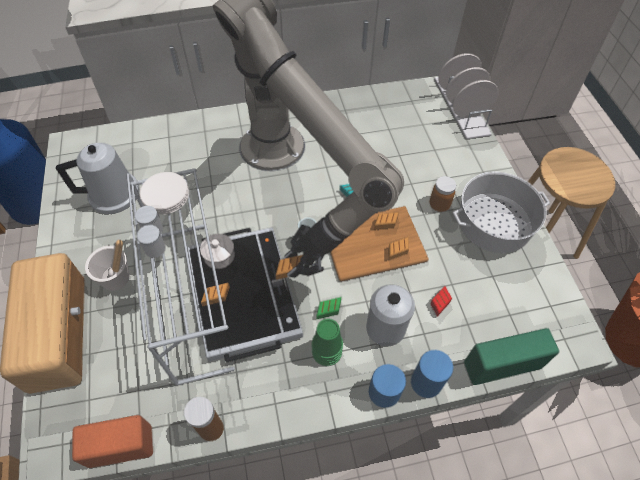

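The cake is held level in front of the plate at (287,267), and there is about 80 mm of margin to the shelf. Moving in.

Call:
servo_tool --increments '[[[-0.031,0.0255,0.13,0,0,0.3,0.03],[-0.031,0.0255,0.13,0,0,0.3,0.03],[-0.031,0.0255,0.13,0,0,0.3,0.03],[-0.06,0.0255,0.203,0,0,0.3,0.03],[-0.06,0.0255,0.203,0,0,0.3,0.03],[-0.073,0.0255,0.228,0,0,0.3,0.03],[-0.073,0.0255,0.228,0,0,0.3,0.03],[-0.073,0.0255,0.228,0,0,0.3,0.03],[-0.068,0.0255,0.234,0,0,0.3,0.03],[-0.065,0.0255,0.238,0,0,0.3,0.03],[-0.063,0.0255,0.2395,0,0,0.3,0.03],[-0.063,0.0255,0.2395,0,0,0.3,0.03],[-0.063,0.0255,0.2395,0,0,0.3,0.03]]]'

```text
t: 6.85
ee_pos: [0.6567, -0.2559, 0.0611]
eef_rot: [0.641, 0.679, -0.246, 0.26]
ft_force: [-0.1, 0.0, -0.0]
width: 0.0396
```

```bash
python3 - <<'E'
from meas import *
s=arm.sense(); b=np.array(s['ee_pos']); print(np.round(s['q'],2),gl(b),b[2])
p,d=arm.read_camera('scene'); P=world('scene',d);g=gl(P); hsv=cv2.cvtColor(p,cv2.COLOR_BGR2HSV); org=(hsv[...,0]>5)&(hsv[...,0]<25)&(hsv[...,1]>110)
m=org&(abs(g[...,0])<.12)&(abs(g[...,1]-.088)<.05)&(P[...,2]>.06)&(P[...,2]<.1); print(m.sum(),g[m].min(0),g[m].max(0),np.percentile(P[m][:,2],[5,50,95]))
E
```

```text
[ 0.37  0.73 -0.55  1.73  1.22  1.23 -0.74] [0.05894508 0.08828615] 0.06105129120836927
164 [0.03312073 0.06988029] [0.09218747 0.10930761] [0.07319399 0.0810664  0.08499865]
```

Call:
servo_tool --increments '[[[0.0012,0,0.0013,0,0,0,0.03],[0.0025,0,0.0028,0,0,0,0.03],[0.0025,0,0.0028,0,0,0,0.03],[0.0025,0,0.0028,0,0,0,0.03]]]'

```text
t: 7.3
ee_pos: [0.6569, -0.2564, 0.0581]
eef_rot: [0.641, 0.678, -0.246, 0.261]
ft_force: [-0.8, 0.8, 4.6]
width: 0.0396
```

Contact at 4.6 N, so the cake is on the glass. I'll release, retreat, and stop in front.

Call:
servo_tool --increments '[[[0,0,0,0,0,0,0.045],[0,0,0,0,0,0,0.054],[0,0,0,0,0,0,0.054],[0,0,0,0,0,0,0.054],[0,0,-0.03,0,0,0,0.054],[0,0,-0.06,0,0,0,0.054],[0,0,-0.1,0,0,0,0.054],[-0.03,0,-0.2,0,0,0,0.06],[-0.03,0,-0.2,0,0,0,0.06],[-0.03,0,-0.2,0,0,0,0.06],[-0.03,0,-0.2,0,0,0,0.06]]]'

```text
t: 8.4
ee_pos: [0.6513, -0.1436, 0.2277]
eef_rot: [0.641, 0.679, -0.245, 0.261]
ft_force: [-0.0, -0.5, -0.3]
width: 0.0601
```

```bash
cat > look.py <<'E'
from meas import *
def look(names=('scene','top','wrist')):
  for n in names:
    m=arm.camera_model(n); p,d=arm.read_camera(n); P=world(n,d,m); g=gl(P); z=P[...,2]
    hsv=cv2.cvtColor(p,cv2.COLOR_BGR2HSV); org=(hsv[...,0]>5)&(hsv[...,0]<25)&(hsv[...,1]>110)&(d>0)
    mk=(org&(abs(g[...,0])<.13)&(abs(g[...,1])<.18)&(z>.07)&(z<.086)).astype(np.uint8)
    mk=cv2.morphologyEx(mk,cv2.MORPH_CLOSE,np.ones((9,9)))>0; mk&=(z>.07)&(z<.086)
    for b,c in blobs(mk,60):
        r=cv2.minAreaRect(g[b].astype(np.float32)); print(n,c.round(),'glass',np.round(r[0],4),np.round(r[1],3),round(r[2],1),b.sum())
    mb=org&(P[...,0]>.3)&(P[...,0]<.65)&(P[...,1]>.1)&(P[...,1]<.4)&(z>.038)&(z<.058)
    for b,c in blobs(mb,60): print(n,'board',c.round(),rect(P,b),b.sum())
E
python3 - <<'E'
from look import *
look()
s=arm.sense(); print(s['ee_pos'])
go([.525,.20,.20],9.5,25)
go([.525,.283,.11],9.5,25)
E
```

```text
scene [223. 289.] glass [0.0244 0.0119] [0.044 0.021] 80.7 88
scene [212. 293.] glass [0.0548 0.0137] [0.041 0.026] 88.1 134
scene [227. 314.] glass [0.0255 0.0906] [0.04 0.02] 85.4 81
scene [217. 317.] glass [0.055  0.0899] [0.027 0.041] 0.7 144
scene board [386. 219.] (array([0.4211, 0.288 ]), array([0.0794, 0.0446]), 81.3) 243
scene board [398. 247.] (array([0.5246, 0.2954]), array([0.0426, 0.0829]), 9.8) 260
top [410. 208.] glass [0.0383 0.0893] [0.052 0.039] 2.0 141
top [411. 231.] glass [0.0382 0.0134] [0.039 0.055] 87.8 168
top board [252. 244.] (array([0.5258, 0.2959]), array([0.0404, 0.0802]), 10.5) 223
top board [253. 274.] (array([0.4236, 0.2909]), array([0.0816, 0.0395]), 84.3) 225
wrist [233. 184.] glass [0.0464 0.0103] [0.08 0.04] 0.8 2237
wrist [316. 185.] glass [0.0486 0.0866] [0.04  0.079] 89.4 2123
[ 0.64922098 -0.1465219   0.22403271]
TCP [0.525 0.2   0.2  ] inc [ 0.2784 -0.1049 -0.2181] [-3.72 17.01 -5.17] rows>=7
TCP [0.525 0.283 0.11 ] inc [ 0.4002 -0.0999 -0.2068] [-3.72 17.01 -5.17] rows>=9
```

Cake2 lies level beside cake1, with centres 76 mm apart. Next is the cake at the far back of the board, with a 25° lean for the front row.

Call:
servo_tool --increments '[[[0.278,-0.105,-0.218,-3.7,17,-5.2,0.06],[0.278,-0.105,-0.218,-3.7,17,-5.2,0.06],[0.278,-0.105,-0.218,-3.7,17,-5.2,0.06],[0.278,-0.105,-0.218,-3.7,17,-5.2,0.06],[0.278,-0.105,-0.218,-3.7,17,-5.2,0.06],[0.278,-0.105,-0.218,-3.7,17,-5.2,0.06],[0.278,-0.105,-0.218,-3.7,17,-5.2,0.06],[0.4,-0.1,-0.207,-3.7,17,-5.2,0.06],[0.4,-0.1,-0.207,-3.7,17,-5.2,0.06],[0.4,-0.1,-0.207,-3.7,17,-5.2,0.06],[0.4,-0.1,-0.207,-3.7,17,-5.2,0.06],[0.4,-0.1,-0.207,-3.7,17,-5.2,0.06]]]'

```text
t: 9.75
ee_pos: [0.5252, 0.2831, 0.1102]
eef_rot: [0.63, 0.746, -0.141, 0.166]
ft_force: [1.0, -0.3, 0.3]
width: 0.0604
```

```bash
python3 - <<'E'
from look import *
look(['wrist'])
s=arm.sense(); print(s['ee_pos'],np.round(s['q'],2))
go([.5264,.288,.05],10,25)
go([.5264,.288,.025],10,25)
E
```

```text
wrist board [125. 165.] (array([0.4164, 0.2906]), array([0.0855, 0.0411]), 85.3) 8373
wrist board [314. 182.] (array([0.5216, 0.2982]), array([0.0403, 0.0829]), 10.5) 7294
[0.52612498 0.28260991 0.11142408] [-0.19  0.69 -0.84  1.64  0.79  1.45 -1.1 ]
TCP [0.5264 0.288  0.05  ] inc [0.0308 0.0011 0.0534] [-0.12  0.12 -0.48] rows>=1
TCP [0.5264 0.288  0.025 ] inc [0.0415 0.001  0.076 ] [-0.12  0.12 -0.48] rows>=2
```

Call:
servo_tool --increments '[[[0.031,-0.001,0.053,0,0,0,0.06],[0.031,-0.001,0.053,0,0,0,0.06],[0.0365,-0.001,0.065,0,0,0,0.06],[0.0415,-0.001,0.076,0,0,0,0.06],[0.0415,-0.001,0.076,0,0,0,0.06],[0.0415,-0.001,0.076,0,0,0,0.06],[0.0415,-0.001,0.076,0,0,0,0.03],[0.0415,-0.001,0.076,0,0,0,0.03],[0.0415,-0.001,0.076,0,0,0,0.03],[0.0415,-0.001,0.076,0,0,0,0.03],[0.0415,-0.001,0.076,0,0,0,0.03],[0.0415,-0.001,0.076,0,0,0,0.03]]]'

```text
t: 11.0
ee_pos: [0.5246, 0.2906, 0.027]
eef_rot: [0.63, 0.746, -0.138, 0.167]
ft_force: [-0.3, 1.0, 5.3]
width: 0.0393
```

```bash
python3 - <<'E'
from h import *
s=arm.sense(); b=np.array(s['ee_pos']); print(b)
c=np.array([.5235,.297]); a=np.deg2rad(10); L=(c-b[:2])@np.array([-np.sin(a),np.cos(a)]); print('cake behind TCP',L)
go(b+[0,0,.12],10,25)
gx=-.045+L
for x,z in((gx,.16),(gx,.075),(gx,.058)): go([*wo([x,.088]),z],3.5,25)
E
```

```text
[0.52459302 0.29064295 0.02700795]
cake behind TCP 0.006450274668655876
TCP [0.5246 0.2906 0.147 ] inc [-0.0506  0.0006 -0.1088] [ 0.09 -0.05 -0.45] rows>=2
TCP [ 0.6505 -0.1586  0.16  ] inc [-0.4767  0.0496  0.0754] [ 2.84 -0.07  5.44] rows>=10
TCP [ 0.6505 -0.1586  0.075 ] inc [-0.4409  0.0492  0.1524] [ 2.84 -0.07  5.44] rows>=9
TCP [ 0.6505 -0.1586  0.058 ] inc [-0.4337  0.0491  0.1678] [ 2.84 -0.07  5.44] rows>=9
```

Call:
servo_tool --increments '[[[-0.012,0,-0.027,0,0,0,0.03],[-0.05,0,-0.109,0,0,0,0.03],[-0.05,0,-0.109,0,0,0,0.03],[-0.477,0.05,0.075,2.8,0,5.4,0.03],[-0.477,0.05,0.075,2.8,0,5.4,0.03],[-0.477,0.05,0.075,2.8,0,5.4,0.03],[-0.477,0.05,0.075,2.8,0,5.4,0.03],[-0.477,0.05,0.075,2.8,0,5.4,0.03],[-0.477,0.05,0.075,2.8,0,5.4,0.03],[-0.477,0.05,0.075,2.8,0,5.4,0.03],[-0.477,0.05,0.075,2.8,0,5.4,0.03],[-0.477,0.05,0.075,2.8,0,5.4,0.03],[-0.477,0.05,0.075,2.8,0,5.4,0.03],[-0.477,0.05,0.075,2.8,0,5.4,0.03]]]'

```text
t: 12.4
ee_pos: [0.6495, -0.1649, 0.1588]
eef_rot: [0.671, 0.709, -0.15, 0.157]
ft_force: [-0.6, -0.1, -0.9]
width: 0.0396
```

```bash
python3 - <<'E'
from h import *
p,d=arm.read_camera('wrist'); cv2.imwrite('pics/w3.png',p)
s=arm.sense(); print(s['ee_pos'],s['t'],s['width'])
for z in(.07,.059,.0565): go([.6505,-.1586,z],3.5,25)
E
```

```text
[ 0.64967465 -0.16091873  0.15868648] 12.45 0.039074511237135186
TCP [ 0.6505 -0.1586  0.07  ] inc [0.0395 0.0012 0.0795] [-0.2  -0.05 -0.08] rows>=2
TCP [ 0.6505 -0.1586  0.059 ] inc [0.0441 0.0012 0.0894] [-0.2  -0.05 -0.08] rows>=2
TCP [ 0.6505 -0.1586  0.0565] inc [0.0452 0.0012 0.0917] [-0.2  -0.05 -0.08] rows>=2
```

View pics/w3.png

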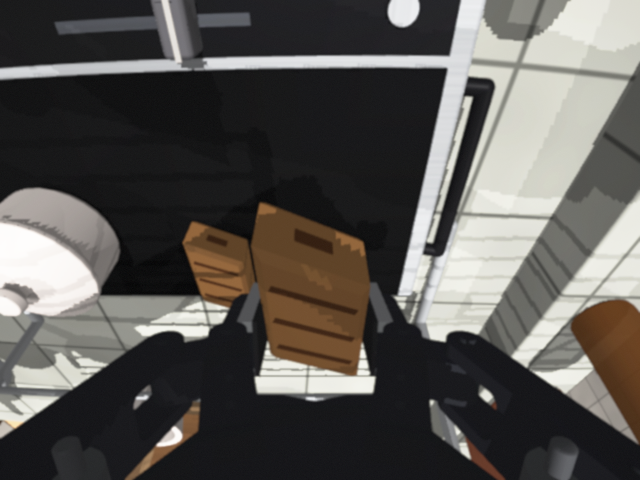

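The view shows the cake held square at (312,290), with cake1 behind it at (217,263) and clear space beneath. Lowering.

Call:
servo_tool --increments '[[[0.0395,0.001,0.0795,0,0,0,0.03],[0.0395,0.001,0.0795,0,0,0,0.03],[0.042,0.001,0.085,0,0,0,0.03],[0.044,0.001,0.0894,0,0,0,0.03],[0.0452,0.001,0.0917,0,0,0,0.03],[0.0452,0.001,0.0917,0,0,0,0.03],[0.0452,0.001,0.0917,0,0,0,0.03]]]'

```text
t: 13.15
ee_pos: [0.6523, -0.1571, 0.059]
eef_rot: [0.669, 0.711, -0.148, 0.158]
ft_force: [-0.8, 0.1, -0.9]
width: 0.0394
```

Call:
servo_tool --increments '[[[0.0005,0,0.0012,0,0,0,0.03],[0.001,0,0.0023,0,0,0,0.03],[0.001,0,0.0023,0,0,0,0.03],[0.001,0,0.0023,0,0,0,0.03]]]'

```text
t: 13.55
ee_pos: [0.652, -0.1574, 0.0571]
eef_rot: [0.669, 0.711, -0.149, 0.158]
ft_force: [-2.7, 1.4, 6.3]
width: 0.0396
```

Call:
servo_tool --increments '[[[0,0,0,0,0,0,0.045],[0,0,0,0,0,0,0.054],[0,0,0,0,0,0,0.054],[0,0,0,0,0,0,0.054],[0,0,-0.03,0,0,0,0.054],[0,0,-0.06,0,0,0,0.054],[0,0,-0.1,0,0,0,0.06],[-0.03,0,-0.14,0,0,0,0.06],[-0.03,0,-0.14,0,0,0,0.06],[-0.03,0,-0.14,0,0,0,0.06]]]'

```text
t: 14.55
ee_pos: [0.65, -0.1256, 0.1957]
eef_rot: [0.669, 0.711, -0.148, 0.158]
ft_force: [-0.7, 0.5, -0.5]
width: 0.0599
```

```bash
python3 - <<'E'
from look import *
look(['scene','wrist'])
s=arm.sense(); print(s['ee_pos'])
go([.45,.18,.22],-5.5,25)
go([.421,.283,.11],-5.5,25)
E
```

```text
scene [223. 289.] glass [0.0236 0.0131] [0.039 0.023] 86.5 87
scene [212. 293.] glass [0.055  0.0149] [0.027 0.039] 0.4 129
scene [254. 309.] glass [-0.0467  0.0908] [0.079 0.04 ] 2.6 324
scene [228. 313.] glass [0.0246 0.091 ] [0.041 0.022] 83.2 82
scene [217. 318.] glass [0.0548 0.0896] [0.043 0.026] 89.9 146
scene board [386. 219.] (array([0.422 , 0.2875]), array([0.0831, 0.0411]), 86.4) 243
wrist [315. 191.] glass [-0.0477  0.0876] [0.081 0.04 ] 0.9 3944
wrist [233. 274.] glass [0.0471 0.0105] [0.082 0.04 ] 0.8 1844
wrist [314. 279.] glass [0.0492 0.0866] [0.04  0.079] 89.4 2111
[ 0.64846321 -0.12574883  0.19298822]
TCP [0.45 0.18 0.22] inc [ 0.2765 -0.1795 -0.1579] [3.61 0.   8.26] rows>=7
TCP [0.421 0.283 0.11 ] inc [ 0.4178 -0.2017 -0.1023] [3.61 0.   8.26] rows>=10
```

Call:
servo_tool --increments '[[[0.277,-0.18,-0.158,3.6,0,8.3,0.06],[0.277,-0.18,-0.158,3.6,0,8.3,0.06],[0.277,-0.18,-0.158,3.6,0,8.3,0.06],[0.277,-0.18,-0.158,3.6,0,8.3,0.06],[0.277,-0.18,-0.158,3.6,0,8.3,0.06],[0.277,-0.18,-0.158,3.6,0,8.3,0.06],[0.277,-0.18,-0.158,3.6,0,8.3,0.06],[0.277,-0.18,-0.158,3.6,0,8.3,0.06],[0.418,-0.202,-0.102,3.6,0,8.3,0.06],[0.418,-0.202,-0.102,3.6,0,8.3,0.06],[0.418,-0.202,-0.102,3.6,0,8.3,0.06],[0.418,-0.202,-0.102,3.6,0,8.3,0.06],[0.418,-0.202,-0.102,3.6,0,8.3,0.06],[0.418,-0.202,-0.102,3.6,0,8.3,0.06]]]'

```text
t: 16.05
ee_pos: [0.4225, 0.282, 0.1107]
eef_rot: [0.723, 0.655, -0.16, 0.147]
ft_force: [0.8, -0.7, 0.3]
width: 0.06
```

```bash
python3 - <<'E'
from look import *
look(['wrist'])
s=arm.sense(); print(s['ee_pos'],np.round(s['q'],2))
go([.420,.282,.05],-5,25)
go([.420,.282,.025],-5,25)
E
```

```text
wrist [505. 468.] glass [-0.0483  0.0753] [0.086 0.03 ] 20.3 324
wrist board [303. 191.] (array([0.416 , 0.2909]), array([0.0831, 0.0405]), 84.2) 6890
[0.42285445 0.28203035 0.11119415] [-0.21  0.62 -0.87  1.77  0.63  1.44 -1.41]
TCP [0.42  0.282 0.05 ] inc [ 0.0256 -0.0031  0.0556] [-0.05  0.02 -0.69] rows>=1
TCP [0.42  0.282 0.025] inc [ 0.0362 -0.0032  0.0782] [-0.05  0.02 -0.69] rows>=2
```

Call:
servo_tool --increments '[[[0.0256,-0.004,0.0556,0,0,0,0.06],[0.0256,-0.004,0.0556,0,0,0,0.06],[0.031,-0.004,0.067,0,0,0,0.06],[0.036,-0.004,0.0782,0,0,0,0.06],[0.036,-0.004,0.0782,0,0,0,0.06],[0.036,-0.004,0.0782,0,0,0,0.06],[0.036,-0.004,0.0782,0,0,0,0.03],[0.036,-0.004,0.0782,0,0,0,0.03],[0.036,-0.004,0.0782,0,0,0,0.03],[0.036,-0.004,0.0782,0,0,0,0.03],[0.036,-0.004,0.0782,0,0,0,0.03],[0.036,-0.004,0.0782,0,0,0,0.03]]]'

```text
t: 17.3
ee_pos: [0.4184, 0.2842, 0.0254]
eef_rot: [0.723, 0.656, -0.158, 0.146]
ft_force: [0.9, 1.8, 6.2]
width: 0.0393
```

```bash
python3 - <<'E'
from h import *
s=arm.sense(); b=np.array(s['ee_pos']); print(b)
c=np.array([.4195,.291]); a=np.deg2rad(-5.3); L=(c-b[:2])@np.array([-np.sin(a),np.cos(a)]); print('cake behind TCP',L)
go(b+[0,0,.14],-5.3,25)
gx=-.047+L
go([.52,.05,.2],-5.3,25)
for x,z in((gx,.16),(gx,.06),(gx,.0565)): go([*wo([x,.013]),z],3.5,25)
E
```

```text
[0.41835382 0.28416408 0.0253809 ]
cake behind TCP 0.0069125654431782015
TCP [0.4184 0.2842 0.1654] inc [-0.059   0.0006 -0.127 ] [ 0.13 -0.09 -0.28] rows>=3
TCP [0.52 0.05 0.2 ] inc [-0.2759  0.1243 -0.0638] [ 0.13 -0.09 -0.28] rows>=6
TCP [ 0.5755 -0.1617  0.16  ] inc [-0.4452  0.1997  0.0592] [-3.59 -0.07 -8.26] rows>=10
TCP [ 0.5755 -0.1617  0.06  ] inc [-0.4031  0.1993  0.1499] [-3.59 -0.07 -8.26] rows>=9
TCP [ 0.5755 -0.1617  0.0565] inc [-0.4016  0.1993  0.1531] [-3.59 -0.07 -8.26] rows>=9
```

Call:
servo_tool --increments '[[[-0.012,0,-0.027,0,0,0,0.03],[-0.059,0,-0.127,0,0,0,0.03],[-0.059,0,-0.127,0,0,0,0.03],[-0.059,0,-0.127,0,0,0,0.03],[-0.276,0.124,-0.064,0,0,0,0.03],[-0.276,0.124,-0.064,0,0,0,0.03],[-0.276,0.124,-0.064,0,0,0,0.03],[-0.276,0.124,-0.064,0,0,0,0.03],[-0.276,0.124,-0.064,0,0,0,0.03],[-0.445,0.2,0.059,-3.6,0,-8.3,0.03],[-0.445,0.2,0.059,-3.6,0,-8.3,0.03],[-0.445,0.2,0.059,-3.6,0,-8.3,0.03],[-0.445,0.2,0.059,-3.6,0,-8.3,0.03],[-0.445,0.2,0.059,-3.6,0,-8.3,0.03],[-0.445,0.2,0.059,-3.6,0,-8.3,0.03],[-0.445,0.2,0.059,-3.6,0,-8.3,0.03],[-0.445,0.2,0.059,-3.6,0,-8.3,0.03]]]'

```text
t: 19.0
ee_pos: [0.5753, -0.1603, 0.1589]
eef_rot: [0.668, 0.712, -0.148, 0.157]
ft_force: [-0.3, 0.6, -0.8]
width: 0.0394
```

```bash
python3 - <<'E'
from h import *
s=arm.sense(); print(s['ee_pos'],s['width'])
for z in(.07,.058,.055): go([.5755,-.1617,z],3.5,25)
E
```

```text
[ 0.57525827 -0.16031293  0.15894777] 0.03943701005110434
TCP [ 0.5755 -0.1617  0.07  ] inc [0.0362 0.0003 0.0813] [-0.03 -0.09  0.2 ] rows>=2
TCP [ 0.5755 -0.1617  0.058 ] inc [0.0413 0.0004 0.0921] [-0.03 -0.09  0.2 ] rows>=2
TCP [ 0.5755 -0.1617  0.055 ] inc [0.0425 0.0004 0.0949] [-0.03 -0.09  0.2 ] rows>=2
```

Call:
servo_tool --increments '[[[0.036,0,0.081,0,0,0,0.03],[0.036,0,0.081,0,0,0,0.03],[0.039,0,0.087,0,0,0,0.03],[0.0413,0,0.092,0,0,0,0.03],[0.0425,0,0.095,0,0,0,0.03],[0.0425,0,0.095,0,0,0,0.03],[0.0425,0,0.095,0,0,0,0.03]]]'

```text
t: 19.7
ee_pos: [0.5765, -0.1637, 0.057]
eef_rot: [0.669, 0.711, -0.148, 0.158]
ft_force: [0.3, -0.1, -1.6]
width: 0.0394
```

Call:
servo_tool --increments '[[[0.0005,0,0.0012,0,0,0,0.03],[0.001,0,0.0023,0,0,0,0.03],[0.001,0,0.0023,0,0,0,0.03],[0.001,0,0.0023,0,0,0,0.03]]]'

```text
t: 20.1
ee_pos: [0.5764, -0.164, 0.0554]
eef_rot: [0.669, 0.711, -0.149, 0.159]
ft_force: [-2.7, 1.1, 9.5]
width: 0.0397
```

Call:
servo_tool --increments '[[[0,0,0,0,0,0,0.045],[0,0,0,0,0,0,0.054],[0,0,0,0,0,0,0.054],[0,0,0,0,0,0,0.054],[0,0,-0.03,0,0,0,0.054],[0,0,-0.06,0,0,0,0.054],[0,0,-0.1,0,0,0,0.06],[-0.03,0,-0.14,0,0,0,0],[-0.03,0,-0.14,0,0,0,0],[-0.03,0,-0.14,0,0,0,0]]]'

```text
t: 21.1
ee_pos: [0.5742, -0.1323, 0.1936]
eef_rot: [0.669, 0.711, -0.148, 0.158]
ft_force: [-0.6, 0.0, -0.5]
width: 0.0167
```

```bash
python3 - <<'E'
from look import *
look(['wrist'])
s=arm.sense(); print(s['ee_pos'])
p,d=arm.read_camera('wrist'); P=world('wrist',d); g=gl(P); z=P[...,2]; cv2.imwrite('pics/w4.png',p)
m=(d>0)&(abs(g[...,0]+.125)<.035)&(abs(g[...,1])<.08)&(z>.055)&(z<.075)
for b,c in blobs(m,50): r=g[b]; print('grip',c,r.min(0),r.max(0))
E
```

```text
wrist [414. 189.] glass [-0.0471  0.0875] [0.083 0.041] 1.0 3971
wrist [314. 191.] glass [-0.0454  0.0119] [0.082 0.04 ] 0.1 3949
wrist [313. 276.] glass [0.0464 0.0103] [0.081 0.04 ] 0.5 2117
wrist [394. 278.] glass [0.0488 0.0863] [0.04 0.08] 89.8 2121
[ 0.57319326 -0.13228868  0.19208505]
grip [322.84194978  78.95937962] [-0.14172685  0.00682923] [-0.11063256  0.02302397]
```

View pics/w4.png

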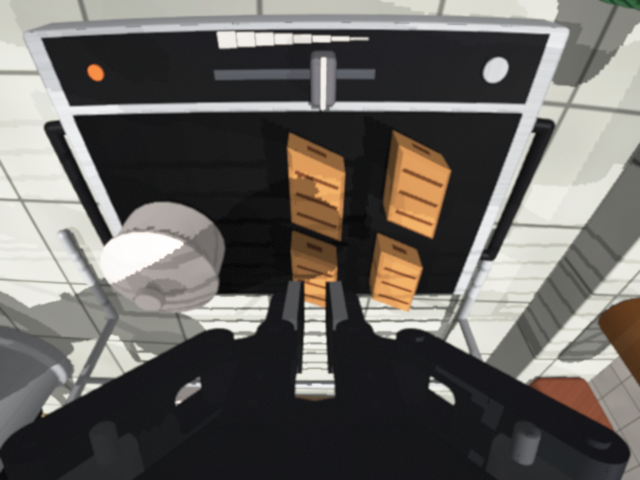

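All four cakes are in a neat 2×2 block. The heat grip is at (322,79), its slot runs from x 214 to 375, and the thick end is on the left. I'll push it with closed fingers, starting from its far side.

```bash
python3 - <<'E'
from h import *
for x,y,z in((-.13,.055,.17),(-.13,.055,.056),(-.13,.02,.056),(-.13,-.019,.056)): go([*wo([x,y]),z],3.5,0)
E
```

```text
TCP [ 0.612  -0.0694  0.17  ] inc [ 0.0636  0.0431 -0.0064] [-0.2  24.98  0.05] rows>=3
TCP [ 0.612  -0.0694  0.056 ] inc [0.1118 0.0435 0.097 ] [-0.2  24.98  0.05] rows>=3
TCP [ 0.577  -0.0715  0.056 ] inc [0.1118 0.0085 0.0971] [-0.2  24.98  0.05] rows>=3
TCP [ 0.5381 -0.0739  0.056 ] inc [ 0.1119 -0.0305  0.0972] [-0.2  24.98  0.05] rows>=3
```

Call:
servo_tool --increments '[[[0.064,0.043,-0.006,0,25,0,0],[0.064,0.043,-0.006,0,25,0,0],[0.064,0.043,-0.006,0,25,0,0],[0.064,0.043,-0.006,0,25,0,0],[0.064,0.043,-0.006,0,25,0,0],[0.09,0.0435,0.05,0,25,0,0],[0.112,0.0435,0.097,0,25,0,0],[0.112,0.0435,0.097,0,25,0,0],[0.112,0.0435,0.097,0,25,0,0],[0.112,0.0435,0.097,0,25,0,0]]]'

```text
t: 22.2
ee_pos: [0.6144, -0.0675, 0.0588]
eef_rot: [0.684, 0.729, 0.0, 0.0]
ft_force: [-0.1, -0.5, -0.8]
width: 0.0001
```

Call:
servo_tool --increments '[[[0,-0.008,0.002,0,0,0,0],[0,-0.016,0.003,0,0,0,0],[0,-0.024,0.003,0,0,0,0],[0,-0.032,0.003,0,0,0,0],[0,-0.04,0.003,0,0,0,0],[0,-0.048,0.003,0,0,0,0],[0,-0.054,0.003,0,0,0,0],[0,-0.06,0.003,0,0,0,0],[0,-0.064,0.003,0,0,0,0],[0,-0.064,0.003,0,0,0,0]]]'

```text
t: 23.2
ee_pos: [0.548, -0.0731, 0.0539]
eef_rot: [0.685, 0.728, -0.001, -0.001]
ft_force: [-0.1, -0.2, 0.4]
width: 0.0
```

```bash
cat > grip.py <<'E'
from look import *
def grip():
    p,d=arm.read_camera('wrist'); P=world('wrist',d); g=gl(P); z=P[...,2]
    print(arm.sense()['ee_pos'], gl(arm.sense()['ee_pos']))
    m=(d>0)&(abs(g[...,0]+.125)<.035)&(abs(g[...,1])<.08)&(z>.055)&(z<.075)
    for b,c in blobs(m,50): r=g[b]; print('grip',c,r.min(0),r.max(0),b.sum())
    return p
E
python3 -c "
from grip import *
cv2.imwrite('pics/w5.png',grip())"
```

```text
[ 0.54804802 -0.07304277  0.0537606 ] [-0.13025066 -0.00901718]
grip [280.14166388 301.37086535] [-0.14148945 -0.04082145] [-0.11840992  0.00300475] 2993
```

View pics/w5.png

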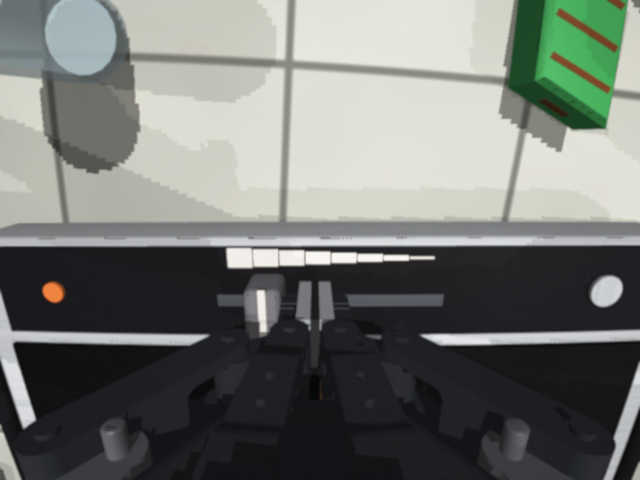

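The grip has moved to (262,305) with about 10 mm left in the slot, so I'll keep pushing to the stop.

Call:
servo_tool --increments '[[[0,-0.004,0,0,0,0,0],[0,-0.008,0,0,0,0,0],[0,-0.012,0,0,0,0,0],[0,-0.014,0,0,0,0,0],[0,-0.014,0,0,0,0,0]]]'

```text
t: 23.75
ee_pos: [0.5368, -0.0735, 0.0546]
eef_rot: [0.685, 0.729, 0.001, 0.001]
ft_force: [7.0, -0.3, -3.8]
width: 0.0002
```

Call:
servo_tool --increments '[[[0,-0.003,0,0,0,0,0],[0,-0.006,0,0,0,0,0],[0,-0.006,0,0,0,0,0]]]'

```text
t: 24.05
ee_pos: [0.5364, -0.0734, 0.0558]
eef_rot: [0.685, 0.729, 0.006, 0.004]
ft_force: [15.9, 1.3, -11.4]
width: -0.0002
```

```bash
python3 -c "
from grip import *
cv2.imwrite('pics/w6.png',grip())"
```

```text
[ 0.53636922 -0.07339911  0.05577253] [-0.13060796 -0.02069595]
grip [279.444      300.77418182] [-0.14208709 -0.05179961] [-0.11796883 -0.00899252] 2750
```

The force rose to 16 N with no further travel, so the slide is at its stop. Backing off and rising clear.

Call:
servo_tool --increments '[[[0,0.012,0,0,0,0,0],[0,0.02,0,0,0,0,0],[0,0.02,-0.04,0,0,0,0],[0.03,0.02,-0.09,0,0,0,0],[0.06,0.02,-0.14,0,0,0,0],[0.1,0.02,-0.19,0,-15,0,0],[0.1,0.02,-0.19,0,-25,0,0],[0.1,0.02,-0.19,0,-30,0,0],[0.1,0.02,-0.19,0,-30,0,0],[0.1,0.02,-0.19,0,-30,0,0],[0.1,0.02,-0.19,0,-30,0,0]]]'

```text
t: 25.2
ee_pos: [0.5428, 0.0267, 0.2437]
eef_rot: [0.661, 0.704, -0.178, 0.187]
ft_force: [1.1, -1.0, 0.3]
width: -0.0003
```

```bash
python3 - <<'E'
from grip import *
p=grip(); look(['wrist']); cv2.imwrite('pics/w7.png',p)
P0=np.load('scene0.npy'); p,d=arm.read_camera('scene'); P=world('scene',d)
for nm,x0,x1,y0,y1 in(('tea',.37,.47,-.01,.09),('cups',.73,.84,-.04,.08),('can',.68,.82,.12,.27),('dish',.38,.52,-.28,-.14),('jar',.32,.42,.44,.54)):
    f=lambda Q:Q[(Q[...,0]>x0)&(Q[...,0]<x1)&(Q[...,1]>y0)&(Q[...,1]<y1)&(Q[...,2]>.075)&(Q[...,2]<.2)].mean(0).round(3)
    print(nm,f(P0),f(P))
E
```

```text
[0.54315883 0.02565748 0.24404444] [-0.2290653  -0.00787175]
grip [282.62236287 207.90295359] [-0.14113932 -0.05122137] [-0.10950585 -0.0352523 ] 474
wrist [398. 264.] glass [-0.0475  0.0879] [0.084 0.041] 0.6 1353
wrist [333. 265.] glass [-0.0447  0.0122] [0.085 0.039] 0.2 1288
wrist [385. 310.] glass [0.0481 0.0867] [0.04  0.078] 89.6 835
tea [0.422 0.041 0.082] [0.425 0.033 0.082]
cups [0.793 0.016 0.13 ] [0.793 0.016 0.13 ]
can [0.766 0.185 0.153] [0.766 0.186 0.153]
dish [ 0.461 -0.224  0.103] [ 0.46  -0.224  0.104]
jar [0.374 0.489 0.096] [0.373 0.489 0.096]
```

View pics/w7.png

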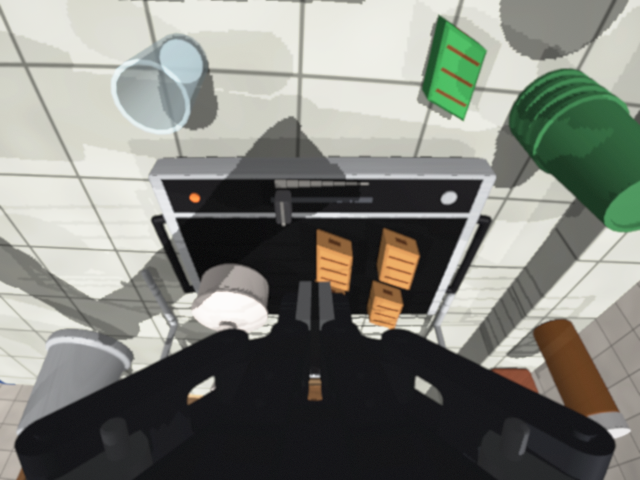

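The heat grip is at the thick end, at (283,208). The cakes are in line and the dish and tea glass are still standing. Handing in.

```bash
python3 -c "
from plant import arm
print(arm.job_done(), arm.sense()['t'])"
```

```text
the job is handed in; nothing more can be done
the job is handed in; nothing more can be done
```

I laid the three board cakes on the glass next to cake1, then pushed the heat control to its stop. I handed the job in at about 25 s on the robot's clock; no verdict was given.

- **Cakes:** The last measured centres, in the glass frame (x, y in mm), were:

| Row | Near the dish | Away from the dish |
|---|---|---|
| Back | (46, 10), cake1 | (48, 87) |
| Front | (-45, 12) | (-47, 88) |

  - All four were within about 1° of square, with side gaps of about 36 mm and rows about 93 mm apart.
  - In the final picture the gripper hid cake1, so its position comes from the look before I moved the heat control.
- **Heat control:** It moved about 58 mm and stopped at the thick end. The force rose to 16 N with no further travel.
- **Other things:** The dish, cups, canister and jar were within 1 mm of where they started. The tea glass read 8 mm off, probably because the arm partly hid it; nothing came near it. I did not re-measure the mortar and steamer. No strike on the shelf was seen.
- **Disagreement:** The wrist camera read cake positions about 4 mm off the other cameras in x (world frame), so I used values in between. That is well inside the tolerances.

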